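# Find the socket that fits the clamp nut and nip it up

### The job

A socket that is far too big was left over the hex nut of the strap clamp: put it on the empty peg of the wooden rail. Then find out, by trying it on the nut, which of the two equal-looking sockets on the rail fits; one that does not go right down over the nut goes back on its peg. Leave the one that fits fully down on the nut, turn the nut clockwise with it until it is tight, and finish while still gripping the socket seated on the nut; keep all sockets upright and leave the things round about where they are.

Things in the scene. Friction and masses are not known exactly. Their poses are not given: they have to be found in the camera images.
- nut_seat (a point): axis of the clamp's hex nut at its underside = top of the 41 wide washer under it, where a seated socket's mouth rests; z up, x at right angles to one pair of the nut's flats (turns with it). The nut: plain steel, 24 across flats, 15 high, top edge well chamfered, on an upright stud that stands 8 above it. The clamp: 124 x 84 steel base plate with a strap, fixed to the table
- nut (a joint): turn of the nut, rad: grows clockwise seen from above; at 0.9 it is tight and stops, at the start it is 0.4 to 0.7 short of that. It turns against friction (about 0.12 N m)
- socket_big_mid (a point): the socket that was left over the nut: plain steel hex bar, 60 tall, 40 across the outside flats, hex bore 31 across flats and 30 deep, 0.28 kg; it spins loosely on the nut and cannot turn it, its mouth on the washer. This point: its centre, on its axis, 30 above the mouth; z up, x at right angles to one pair of flats
- socket_a_mid (a point): centre of a 34 mm socket, on its axis, 30 above its mouth; z up, x at right angles to one pair of flats. The socket: plain steel hex bar, 60 tall, 34 across the outside flats, about 0.25 kg, mouth down over peg 2 or 3; hex bore 30 deep from below, its flats parallel to the outside ones
- socket_b_mid (a point): centre of a 34 mm socket, on its axis, 30 above its mouth; z up, x at right angles to one pair of flats. The socket: plain steel hex bar, 60 tall, 34 across the outside flats, about 0.25 kg, mouth down over peg 2 or 3; hex bore 30 deep from below, its flats parallel to the outside ones
- peg_1 (a point): the empty peg, at the rail's left end seen from the robot; this point: its axis at the rail's top face, where a socket's mouth rests; z up, the rail runs along y. Peg: upright steel, 16 diameter, 24 tall, rounded top. Rail: wooden bar 250 x 60 x 20 high, fixed to the table, three such pegs 90 apart
- peg_2 (a point): the middle peg of the rail, like peg_1; a 34 mm socket stands over it at the start
- peg_3 (a point): the peg at the rail's right end, like peg_1; a 34 mm socket stands over it at the start
- socket_big: body of the 40 mm socket; origin at the centre of its mouth
- socket_a: a 34 mm socket; origin at the centre of its mouth. The two look just the same from outside. One fits the nut with 1 mm of play a side (its mouth comes down to the washer); the bore of the other is 4 mm too small and stops on top of the nut, 15 higher
- socket_b: a 34 mm socket; origin at the centre of its mouth. The two look just the same from outside. One fits the nut with 1 mm of play a side (its mouth comes down to the washer); the bore of the other is 4 mm too small and stops on top of the nut, 15 higher
- lid_red: bystander: red vial lid, 39 x 36 x 9, near the clamp
- drum_1: bystander: black sanding drum, 18 diameter, 22 tall, near the clamp
- marker_1: bystander: white marker pen, 152 long, 12 high, in front of the rail
- tube_blue: bystander: white tube with blue cap, 101 long, 15 high, behind the rail
- vial_i: bystander: vial with red label, 38 diameter, 60 tall, to the right of the rail
- gel_cup: bystander: green cup, 59 diameter, 49 tall, to the right of the rail
- pliers: bystander: yellow pliers, 170 long, 16 high, to the left of the clamp
- glue_bottle: bystander: white bottle, 110 tall, to the left of the clamp
There are look-alikes about, which are no part of the job. Leave any black or pink look-alike of the socket_a alone.

How it is judged:
On the way, in this order (a step that is already met when the one before it is completed fails the run):
1. the big socket stands on the empty peg, let go ((horizontal distance between socket_big_mid and peg_1 below 0.011 m and z of socket_big_mid in the frame of peg_1 below 0.034 m) and angle between socket_big_mid's own z axis and vertical below 0.1 rad and contact force between the fingers and socket_big below 0.1 N), for 0.2 s.
2. the socket that fits is fully down over the nut (((horizontal distance between socket_a_mid and nut_seat below 0.003 m and z of socket_a_mid in the frame of nut_seat below 0.034 m and angle between socket_a_mid's own z axis and vertical below 0.08 rad) or (horizontal distance between socket_b_mid and nut_seat below 0.003 m and z of socket_b_mid in the frame of nut_seat below 0.034 m and angle between socket_b_mid's own z axis and vertical below 0.08 rad))), for 0.1 s.
At the end, for the whole second after the job is handed in: Nut tight (within 0.06 rad of its stop); a 34 mm socket seated on it (mouth within 4 mm of the washer, 3 mm off axis, upright), still, gripped with over 1.5 N; the other two let go on pegs, the big one on peg 1, the small one on 2 or 3 (within 11 mm, mouth within 4 mm of the rail) (all of step 1 and value of joint nut above 0.84 rad and ((horizontal distance between socket_a_mid and nut_seat below 0.003 m and z of socket_a_mid in the frame of nut_seat below 0.034 m and angle between socket_a_mid's own z axis and vertical below 0.08 rad and contact force between the fingers and socket_a above 1.5 N and linear speed of socket_a below 0.02 m/s and ((horizontal distance between socket_b_mid and peg_2 below 0.011 m and z of socket_b_mid in the frame of peg_2 below 0.034 m) or (horizontal distance between socket_b_mid and peg_3 below 0.011 m and z of socket_b_mid in the frame of peg_3 below 0.034 m)) and angle between socket_b_mid's own z axis and vertical below 0.1 rad and contact force between the fingers and socket_b below 0.1 N) or (horizontal distance between socket_b_mid and nut_seat below 0.003 m and z of socket_b_mid in the frame of nut_seat below 0.034 m and angle between socket_b_mid's own z axis and vertical below 0.08 rad and contact force between the fingers and socket_b above 1.5 N and linear speed of socket_b below 0.02 m/s and ((horizontal distance between socket_a_mid and peg_2 below 0.011 m and z of socket_a_mid in the frame of peg_2 below 0.034 m) or (horizontal distance between socket_a_mid and peg_3 below 0.011 m and z of socket_a_mid in the frame of peg_3 below 0.034 m)) and angle between socket_a_mid's own z axis and vertical below 0.1 rad and contact force between the fingers and socket_a below 0.1 N))); the arm keeps its last pose, push and grip.
It fails at once if a socket tipped over (more than 0.5 rad) (angle between any of socket_a_mid, socket_b_mid, socket_big_mid's own z axis and vertical above 0.5 rad).
It fails at once if a bystander moved by more than 30 mm (distance of any of lid_red, drum_1, marker_1, tube_blue, vial_i, gel_cup, pliers, glue_bottle from where it was at the start of the episode above 0.03 m).
It also fails if it takes over 64 s, if anything falls off the work surface, if the arm or the gripper's body presses on something with over 40 N, if the wrist force passes 120 N, or if a joint passes its speed limit or range.

### The arm

A 7-joint arm with a two-finger parallel gripper is mounted at the origin on a cart in front of the work surface, level with it; the furniture and walls round the work are solid. World frame = base frame: x ahead of the robot, y to its left, z up, the work surface at z = 0. Lengths are in m, angles in rad, forces in N, time in s.
With the tool pointing down it reaches from about 0.425 to 0.925 m from the base axis. Payload 6.8 kg.
Tool frame: the origin (TCP) lies on the front face of the gripper's body, between the roots of the fingers; the fingertips stand 73 mm ahead of it and the grasp point (between the pads) lies 54 mm ahead of it (env.nose_length is the distance from the TCP to the fingertips, in m); z points along the fingers, y is the line along which they close (so a half turn about z gives the same grasp; the last joint's range is limited). The gripper opens to 85 mm and grips with 20 to 120 N. Pads are 22 mm wide; open, the fingers measure 114 mm over their backs; the gripper's body (76 mm by 85 mm) begins 54 mm behind the grasp point. The pads swing forward as they close: fully open they stand 13 mm farther back than shut.
Start: joints at [1.233, 0.477, 0.022, 1.555, -0.011, 1.109, -0.083], TCP at [0.154, -0.657, 0.304] pointing down, gripper open.
Joint ranges: [-2.96, 2.96], [-0.34, 2.1], [-1.41, 1.46], [0.24, 2.44], [-1.37, 4.51], [0.17, 1.92], [-2.96, 2.96]. Speed limits (rad/s): [2.39, 2.39, 3.14, 3.14, 3.14, 3.14, 3.14].

### API

Orientations are given as a unit quaternion [w, x, y, z].
In Python, from cell import env, kin, camera, calibration, job gives the robot as it stands. The module is installed in compiled form; this text tells all that it offers. Calls block until the motion is done:
- env.reach(position, orientation): joint-space move of the TCP to a pose.
- env.movel(position, velocity=0.15, rot=None, stop_force=None): straight line of the TCP; rot=None keeps the orientation; velocity is the mean speed in m/s. With stop_force (N) it stops when the force on the tool has changed by that much, and returns True; else False.
- env.goto_joints(angles): joint-space move.
- env.grip(opening, f_grip=None): finger opening in m; f_grip is the grip in N (None keeps the last); returns when the fingers have stopped.
- env.dwell(seconds).
- kin.inverse_kinematics(position, orientation): joint angles nearest the present ones, or None.
- env.get_state(): the state.
- camera(name): name is "side" or "top" or "wrist"; returns (picture, depth): 480x640x3 uint8, blue, green, red; 480x640 float32, m along the optical axis (not along the pixel's ray), 0 where there is no reading.
- calibration(name): a dict with "fx", "fy", "cx", "cy" (pixels), "rvec" (rotation vector, rad) and "tvec" (3), from world to camera coordinates, as OpenCV has them. Camera axes: x right, y down, z forward; pixel columns grow to the right and rows downward; lengths in m; the calibration is good to about 2 mm. A picture is of the moment at which its call begins: read the wrist's pose just before it. calibration takes no time and is no camera call; for the wrist camera it gives the pose at the moment of the call.
A pose or a line that the arm cannot do raises env.PlanningError and nothing moves.
- job.job_done(): hands the job in; it is judged then, once.
The state is a dict: "time": time; "qpos": joint angles; "joint_velocities": joint speeds; "joint_torque": joint torques, N m; "tcp_pos": TCP position; "orientation": TCP orientation; "force": force on the tool from outside, world axes, zero at the start; "torque": the same for the moment, N m; "opening": finger opening in m; "gripper_force": force on a finger pad.
Only numpy, scipy, OpenCV 4.12 (cv2) and the standard library are available. Lean on these libraries where they do the work, as an engineer would, in place of code of your own. Each camera call takes 0.05 s, during which the arm holds its last target. There are 200 camera calls.

## Working session

There is one attempt and no reset: what is moved stays moved. The work goes in short steps, each a Python script; the robot and the scene stay as the last script left them, time stands still between calls to the robot, and variables do not carry over. Pictures are saved under pics/ and viewed, at most 10 in all, crops included, and the job is handed in when it is done.

```bash
mkdir -p pics; cat > h.py <<'E'
import numpy as np, cv2
from cell import env, kin, camera, calibration, job
def cal(n):
    c=calibration(n);R=cv2.Rodrigues(np.array(c["rvec"],float))[0];return c,R,np.array(c["tvec"],float).ravel()
def cloud(d,n,C=None):
    c,R,t=C or cal(n);v,u=np.mgrid[:480,:640]
    P=np.stack([(u-c["cx"])/c["fx"]*d,(v-c["cy"])/c["fy"]*d,d],-1)
    return (P-t)@R
def proj(p,n):
    c,R,t=cal(n);q=R@np.array(p)+t;return c["fx"]*q[0]/q[2]+c["cx"],c["fy"]*q[1]/q[2]+c["cy"]
E
python3 - <<'E'
from h import *
for n in("top","side"):
    p,d=camera(n);cv2.imwrite(f"pics/{n}0.png",p);np.save(f"{n}0.npy",d)
    c,R,t=cal(n);print(n,-R.T@t,c["fx"],R[2])
s=env.get_state();print(s["time"],s["tcp_pos"],s["orientation"],s["force"],s["opening"])
E
```

```text
top [ 0.28584721 -0.00770298  1.58147802] 551.3074869668461 [ 0.16461611  0.02120235 -0.98612981]
side [ 0.44299206 -0.84769137  0.65365947] 433.00515484518695 [ 0.07782051  0.83161513 -0.54987293]
0.1 [ 0.15363184 -0.65686988  0.30304675] [-7.97613818e-04  9.93407394e-01  1.14634603e-01 -1.48824106e-04] [ 0.61443292 -0.04993016 -0.00670414] 0.08564110130290736
```

View pics/top0.png

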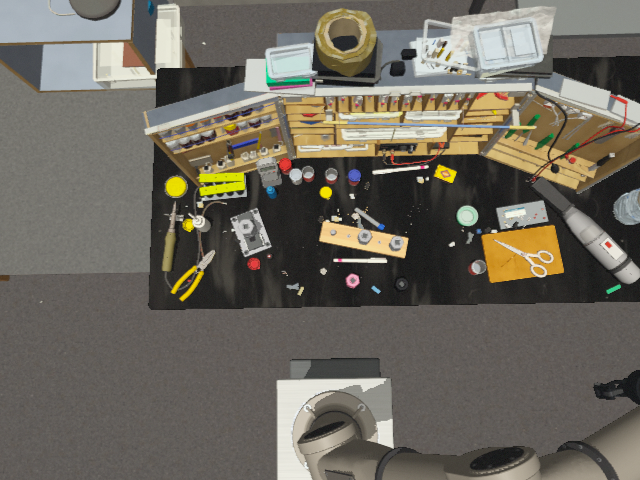

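View pics/side0.png

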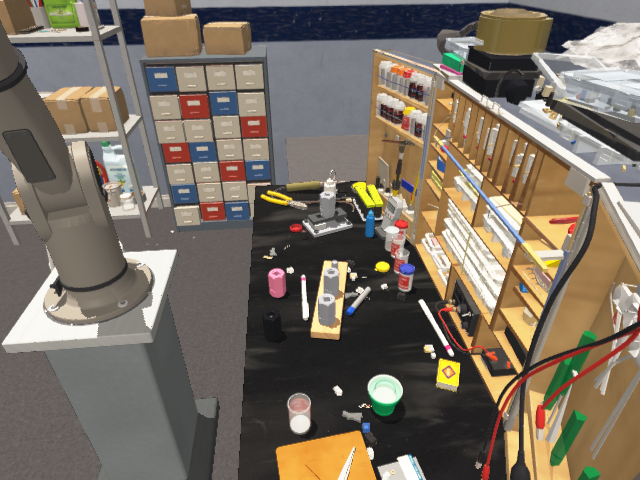

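The top view shows the clamp with the big socket at (246,227). The rail has its empty peg at (333,232) and the 34 mm sockets at (365,236) and (396,243). Things that could be mistaken for a socket are the pink (352,281) and black (401,284) look-alikes, plus the grey block at (268,172). By the description, I choose the steel ones on the rail and the clamp.

```bash
python3 - <<'E'
from h import *
p=cv2.imread("pics/top0.png");d=np.load("top0.npy");P=cloud(d,"top")
cv2.imwrite("pics/crop0.png",cv2.resize(p[160:300,160:420],(780,420),interpolation=cv2.INTER_CUBIC))
def blob(u,v,r,zmin,zmax):
    Q=P[v-r:v+r+1,u-r:u+r+1].reshape(-1,3);Q=Q[(Q[:,2]>zmin)&(Q[:,2]<zmax)]
    print((u,v),len(Q),Q.mean(0).round(4),((Q.min(0)+Q.max(0))/2).round(4),np.ptp(Q,0).round(3))
for u,v in((365,236),(396,243)):blob(u,v,12,.07,.09)
blob(246,227,14,.06,.14)
blob(333,232,6,.03,.06);blob(352,281,10,.03,.12);blob(401,284,10,.03,.12)
for u,v in((246,227),(268,172),(255,245),(325,230),(350,240),(300,280)):print(u,v,P[v,u].round(4))
m=(P[...,2]>.016)&(P[...,2]<.026);m[:,:318]=0;m[:,410:]=0;m[:218]=0;m[258:]=0
Q=P[m][:,:2].astype(np.float32);print(cv2.minAreaRect(Q))
E
```

```text
(365, 236) 115 [ 0.539  -0.0921  0.0793] [ 0.5398 -0.0923  0.0783] [0.036 0.036 0.016]
(396, 243) 126 [ 0.5194 -0.18    0.0784] [ 0.52   -0.18    0.0786] [0.034 0.037 0.017]
(246, 227) 230 [0.5657 0.231  0.0983] [0.5677 0.2332 0.0864] [0.043 0.045 0.051]
(333, 232) 26 [ 0.5586 -0.0052  0.0419] [ 0.5588 -0.0053  0.0413] [0.017 0.012 0.016]
(352, 281) 138 [ 0.4187 -0.0566  0.0572] [ 0.418  -0.057   0.0529] [0.036 0.036 0.031]
(401, 284) 148 [ 0.4058 -0.1901  0.0559] [ 0.4067 -0.191   0.0495] [0.036 0.037 0.034]
246 227 [0.5674 0.2336 0.0955]
268 172 [0.7329 0.1771 0.0601]
255 245 [0.5253 0.2166 0.0406]
325 230 [0.5681 0.0176 0.0195]
350 240 [ 0.5372 -0.0535  0.0209]
300 280 [ 0.4271  0.0924 -0.    ]
((0.5577129125595093, -0.08997741341590881), (0.26262110471725464, 0.0951630249619484), 77.32726287841797)
```

View pics/crop0.png

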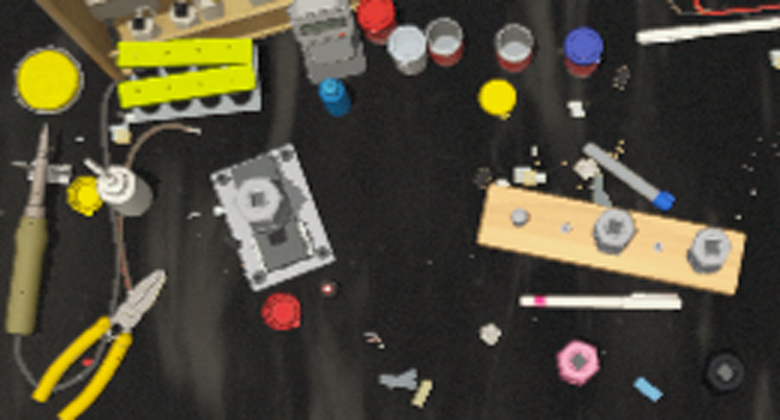

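The crop confirms the choices. The steel sockets stand on pegs 2 and 3, the big one is on the clamp, and the pink and black look-alikes are off the rail. Next I'll take wrist views for exact poses and flats.

```bash
cat >> h.py <<'E'
from scipy.spatial.transform import Rotation as Ro
def q(yaw):
    x=(Ro.from_euler('z',yaw)*Ro.from_euler('x',np.pi)).as_quat();return [x[3],x[0],x[1],x[2]]
def st(m=""):
    s=env.get_state();print(m,"t%.1f"%s["time"],np.round(s["tcp_pos"],4),"F",np.round(s["force"],1),"T",np.round(s["torque"],2),"op%.4f g%.1f"%(s["opening"],s["gripper_force"]),np.round(s["qpos"],2));return s
E
python3 - <<'E'
from h import *
for k,(x,y) in {"rail":(.47,-.10),"clamp":(.50,.225)}.items():
    env.reach([x,y,.30],q(0));st()
    C=cal("wrist");print(-C[1].T@C[2],C[1][2],C[0]["fx"])
    p,d=camera("wrist");cv2.imwrite(f"pics/w{k}.png",p);np.save(f"w{k}.npy",cloud(d,"wrist",C))
a=np.hstack([cv2.resize(cv2.imread(f"pics/w{k}.png"),(400,300),interpolation=cv2.INTER_AREA) for k in("rail","clamp")])
cv2.imwrite("pics/w0.png",a)
E
```

```text
t2.4 [ 0.47   -0.1009  0.3   ] F [0.  0.2 0.6] T [0.03 0.02 0.02] op0.0853 g0.0 [ 0.46  0.19 -0.42  1.99  0.09  0.98 -1.58]
[ 0.54891185 -0.10128645  0.36939092] [-3.05369221e-01 -6.84103211e-04 -9.52233779e-01] 361.21176353222626
 t3.7 [0.5006 0.2232 0.2997] F [ 0.8 -0.2 -0.1] T [-0.03 -0.02  0.02] op0.0854 g0.0 [-0.03  0.34 -0.62  1.83  0.23  1.04 -2.31]
[0.57948443 0.22284345 0.36914059] [-0.30553043 -0.00140486 -0.95218128] 361.21176353222626
```

View pics/w0.png

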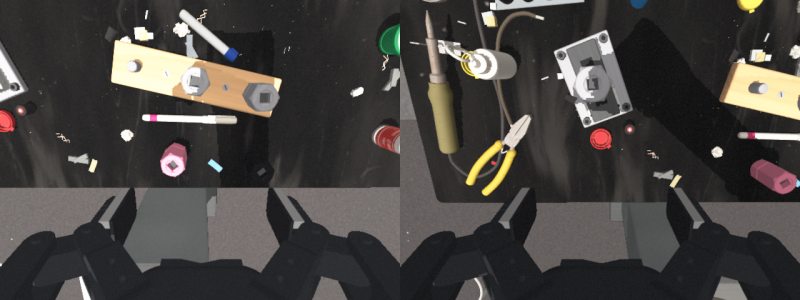

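```bash
cat >> h.py <<'E'
def hexfit(P,xy,r,zt,AF,tol=.003):
    m=(np.hypot(P[...,0]-xy[0],P[...,1]-xy[1])<r)&(abs(P[...,2]-zt)<tol)
    Q=P[m];z=np.median(Q[:,2]);H=Q[:,:2]
    best=None
    for a in np.radians(np.arange(0,60,.5)):
        D=np.stack([[np.cos(a+k*np.pi/3),np.sin(a+k*np.pi/3)] for k in range(3)])
        s=H@D.T;lo,hi=np.percentile(s,1.,axis=0),np.percentile(s,99.,axis=0)
        w=(hi-lo).sum()
        if best is None or w<best[0]:
            best=(w,np.degrees(a),np.linalg.lstsq(D,(lo+hi)/2,rcond=None)[0],hi-lo)
    print("n",len(H),"z%.4f"%z,"ang%.1f"%best[1],"c",best[2].round(4),"w",best[3].round(4));return best[2],np.radians(best[1]),z
E
python3 - <<'E'
from h import *
P=np.load("wrail.npy")
hexfit(P,(.5395,-.0923),.03,.079,.034);hexfit(P,(.5197,-.180),.03,.079,.034)
m=(np.hypot(P[...,0]-.5587,P[...,1]+.0052)<.02)&(P[...,2]>.038);print("peg",m.sum(),P[m].mean(0),((P[m].min(0)+P[m].max(0))/2))
P=np.load("wclamp.npy")
Q=P[(np.hypot(P[...,0]-.5665,P[...,1]-.232)<.022)];zt=np.percentile(Q[:,2],80);print(zt)
hexfit(P,(.5665,.232),.032,zt,.04)
q0=env.get_state()["qpos"]
for yaw in(0,-.3,-.6,.3,np.pi,np.pi-.6,np.pi+.6):
    j=kin.inverse_kinematics([.567,.232,.2],q(yaw));print(yaw,None if j is None else np.round(j,2))
E
```

```text
n 1409 z0.0792 ang51.0 c [ 0.5399 -0.0936] w [0.0327 0.0328 0.0329]
n 1350 z0.0792 ang3.5 c [ 0.5197 -0.1814] w [0.0329 0.033  0.0326]
peg 267 [ 0.55884252 -0.00692813  0.04217781] [ 0.55898403 -0.00634175  0.04158376]
0.36914059265957405
n 1266 z0.3691 ang0.0 c [0.5795 0.2228] w [0. 0. 0.]
0 [-0.08  0.55 -0.56  1.77  0.36  0.92 -2.36]
-0.3 [-0.11  0.54 -0.51  1.77  0.32  0.91 -2.63]
-0.6 [-0.15  0.53 -0.46  1.78  0.29  0.9  -2.9 ]
0.3 [-0.04  0.56 -0.61  1.77  0.39  0.93 -2.09]
3.141592653589793 [ 0.32  0.84 -1.23  1.75  0.86  1.2   0.41]
2.541592653589793 [ 0.23  0.73 -1.04  1.75  0.71  1.09 -0.08]
3.741592653589793 [ 0.3   0.82 -1.19  1.75  0.82  1.17  1.03]
```

```bash
python3 - <<'E'
from h import *
P=np.load("wclamp.npy");P[P[...,2]>.2]=0
Q=P[(np.hypot(P[...,0]-.5665,P[...,1]-.232)<.018)];zt=np.percentile(Q[:,2],75);print(zt)
hexfit(P,(.5665,.232),.032,zt,.04)
m=(np.hypot(P[...,0]-.5665,P[...,1]-.232)<.1)
for lo in np.arange(0,.11,.005):print("%.3f %d"%(lo,((P[...,2]>lo)&(P[...,2]<lo+.005)&m).sum()),end="; ")
m=m&(P[...,2]>.045)&(P[...,2]<.09);Q=P[m];print(Q.min(0),Q.max(0))
j1=kin.inverse_kinematics([.559,-.006,.2],q(np.pi+.3));print(np.round(j1,2))
E
```

```text
0.10374691593745922
n 2370 z0.1033 ang7.5 c [0.5681 0.2326] w [0.0382 0.0383 0.0382]
0.000 6194; 0.005 585; 0.010 4333; 0.015 830; 0.020 134; 0.025 310; 0.030 0; 0.035 2635; 0.040 916; 0.045 0; 0.050 0; 0.055 0; 0.060 0; 0.065 0; 0.070 0; 0.075 0; 0.080 0; 0.085 1; 0.090 318; 0.095 39; 0.100 2392; 0.105 31; [0.56682019 0.23191507 0.08987823] [0.56682019 0.23191507 0.08987823]
[ 0.75  0.73 -1.19  1.88  0.77  1.09  1.12]
```

```bash
cat >> h.py <<'E'
def pick(c,yaw,mouth,op=.065,f=50,up=.045,grab=.042):
    z=mouth+grab+.054
    env.grip(op);env.reach([c[0],c[1],z+.06],q(yaw));env.movel([c[0],c[1],z],.12);env.dwell(.15);st("at")
    env.grip(.0,f);st("held");env.movel([c[0],c[1],z+up],.12);st("up");return z
def corr(c,z,v=.15):
    "go to c,z and take out the standing error"
    env.movel([c[0],c[1],z],v);env.dwell(.2);e=np.array(env.get_state()["tcp_pos"]);return 2*np.array(c)-e[:2]
E
python3 - <<'E'
from h import *
y=np.radians(157.5)
z=pick((.5681,.2326),y,.0435)
pg=(.5592,-.0060)
env.reach([pg[0],pg[1],.17],q(y));st("over peg")
print(env.movel([pg[0],pg[1],.02+.042+.054-.003],.08,stop_force=10));st("down")
env.grip(.065);st("open");env.movel([pg[0],pg[1],.20],.2);st()
env.reach([.50,.232,.30],q(0+np.pi*0));st()
C=cal("wrist");p,d=camera("wrist");cv2.imwrite("pics/w1.png",p);np.save("w1.npy",cloud(d,"wrist",C))
p,d=camera("side");cv2.imwrite("pics/s1.png",p)
cv2.imwrite("pics/v1.png",np.hstack([cv2.imread("pics/w1.png")[0:300,100:500],p[150:450,200:600]]))
E
```

```text
at t6.9 [0.5685 0.233  0.1404] F [ 0.5 -1.   0. ] T [0.05 0.01 0.01] op0.0652 g0.0 [ 0.21  0.82 -1.03  1.78  0.82  1.03  0.05]
held t7.3 [0.5684 0.2327 0.1403] F [-0.8 -1.5  5.2] T [-0.28  0.18  0.02] op0.0400 g50.2 [ 0.21  0.82 -1.03  1.78  0.82  1.03  0.05]
up t7.8 [0.5682 0.2324 0.1848] F [-0.4 -0.6 -3.3] T [-0.03 -0.02 -0.01] op0.0393 g50.1 [ 0.24  0.77 -1.07  1.76  0.76  1.09  0.09]
over peg t8.8 [ 0.5593 -0.0042  0.1703] F [ 0.5  0.7 -2.5] T [0.09 0.04 0.03] op0.0399 g50.1 [ 0.69  0.73 -1.1   1.9   0.77  1.02  0.43]
True
down t9.4 [ 0.5587 -0.006   0.1156] F [-0.4 -0.3  4.8] T [-0.08 -0.06 -0.01] op0.0398 g50.1 [ 0.65  0.79 -1.03  1.92  0.85  0.94  0.37]
open t9.8 [ 0.5577 -0.0064  0.1152] F [0.1 0.5 0.3] T [-0.   -0.01 -0.02] op0.0649 g0.0 [ 0.65  0.79 -1.03  1.93  0.85  0.94  0.37]
 t10.3 [ 0.5589 -0.0065  0.1994] F [-0.6  0.4  0.2] T [0.01 0.03 0.05] op0.0651 g0.0 [ 0.72  0.69 -1.13  1.88  0.72  1.06  0.47]
 t12.7 [0.5    0.2317 0.2996] F [0.1 0.6 0.8] T [-0.03 -0.02  0.01] op0.0650 g0.0 [-0.02  0.35 -0.65  1.82  0.24  1.05 -2.33]
```

View pics/v1.png

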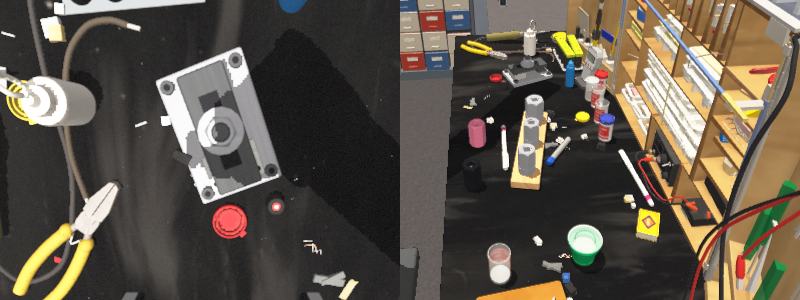

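The big socket stands on peg 1 (side crop, about (534,105)). The nut is bare at crop (220,130). I'll take a closer look to get its axis and flats.

```bash
python3 - <<'E'
from h import *
env.movel([.51,.2326,.20],.25);env.dwell(.2);st()
C=cal("wrist");p,d=camera("wrist");P=cloud(d,"wrist",C);np.save("w2.npy",P);np.save("w2c.npy",np.array([*C[0].values()],dtype=object),allow_pickle=True)
cv2.imwrite("pics/w2.png",p)
u,v=[int(round(a)) for a in proj((.568,.2326,.058),"wrist")];print(u,v)
cv2.imwrite("pics/v2.png",cv2.resize(p[max(v-75,0):v+75,u-100:u+100],(800,600),interpolation=cv2.INTER_CUBIC))
for f in("w1.npy","w2.npy"):
    P=np.load(f);P[P[...,2]>.2]=0
    r=np.hypot(P[...,0]-.568,P[...,1]-.2326)
    for lo in np.arange(.034,.07,.002):print("%.3f %d"%(lo,((P[...,2]>lo)&(P[...,2]<lo+.002)&(r<.03)).sum()),end="; ")
    print();
    for zt,t in((.0575,.002),(.056,.0045)):hexfit(P,(.568,.2326),.02,zt,.024,t)
    m=(r<.02)&(P[...,2]>.061);Q=P[m];print("stud",Q.mean(0),(Q.min(0)+Q.max(0))/2,np.ptp(Q,0))
    m=(r<.0245)&(P[...,2]>.0405)&(P[...,2]<.0455);Q=P[m];print("washer",cv2.minEnclosingCircle(Q[:,:2].astype(np.float32)),np.median(Q[:,2]))
E
```

```text
t13.6 [0.5108 0.2332 0.2019] F [-0.8 -0.7 -0.6] T [0.03 0.03 0.01] op0.0652 g0.0 [-0.07  0.48 -0.6   1.89  0.35  0.87 -2.41]
322 158
0.034 0; 0.036 60; 0.038 896; 0.040 383; 0.042 745; 0.044 258; 0.046 0; 0.048 0; 0.050 0; 0.052 9; 0.054 49; 0.056 148; 0.058 225; 0.060 2; 0.062 5; 0.064 72; 0.066 208; 0.068 17; 
n 370 z0.0581 ang55.5 c [0.568  0.2326] w [0.023  0.0231 0.023 ]
n 432 z0.0581 ang0.0 c [0.568  0.2326] w [0.0233 0.0233 0.0235]
stud [0.56799664 0.23260527 0.06657736] [0.56767125 0.2325497  0.06594117] [0.01491507 0.01467378 0.00586758]
washer ((0.5677216053009033, 0.23265844583511353), 0.024330217391252518) 0.04345291804542893
0.034 1; 0.036 75; 0.038 1760; 0.040 660; 0.042 1416; 0.044 469; 0.046 5; 0.048 5; 0.050 2; 0.052 14; 0.054 100; 0.056 284; 0.058 438; 0.060 14; 0.062 10; 0.064 134; 0.066 444; 0.068 26; 
n 733 z0.0581 ang0.5 c [0.5682 0.2326] w [0.023  0.0232 0.0231]
n 846 z0.0581 ang0.0 c [0.5681 0.2326] w [0.0235 0.0234 0.0235]
stud [0.56842186 0.23262759 0.06655203] [0.56811197 0.2325937  0.06500808] [0.01560225 0.01532921 0.00746189]
washer ((0.5680837035179138, 0.23244820535182953), 0.024520115926861763) 0.04345116231742426
```

View pics/v2.png

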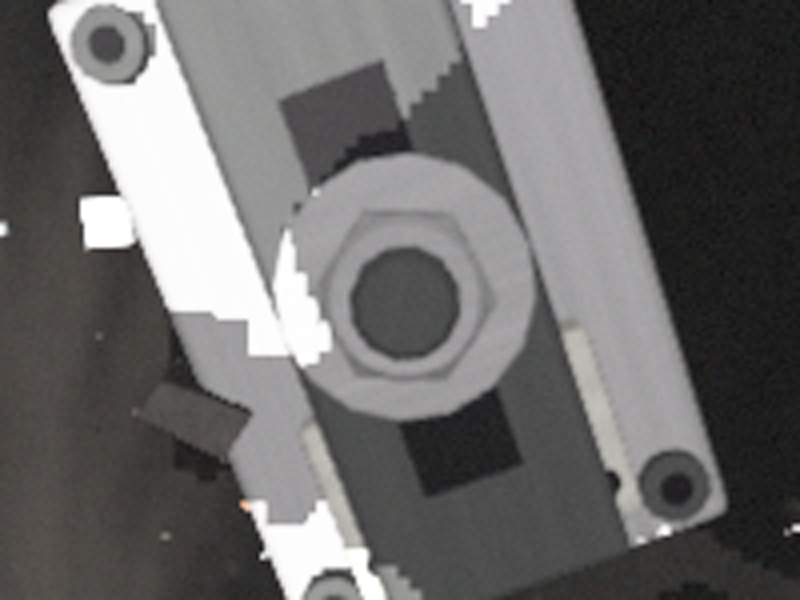

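The crop shows the nut on its washer with flats along image-horizontal: the top flat runs (365,212)–(452,213), so the flat normal lies about along world x (≈ −1°). The axis is at (0.5681, 0.2326), matching where the big socket was gripped. Next I'll try the socket from peg 2.

```bash
cat >> h.py <<'E'
NUT=np.array([.5681,.2326]);YN=np.radians(149.)
def trynut(c,yaw):
    z0=pick(c,yaw,.02,up=.09)
    env.reach([*NUT,z0+.09],q(YN))
    t=corr(NUT,z0+.055);st("over nut");zs=z0+.0243
    hit=env.movel([*t,zs-.002],.04,stop_force=10);s=st("down %s"%hit)
    print("mouth above washer by mm",1e3*(s["tcp_pos"][2]-zs));return zs,t
E
python3 - <<'E'
from h import *
trynut((.5399,-.0936),np.radians(141.))
E
```

```text
at t17.0 [ 0.5405 -0.0935  0.1168] F [0.2 0.  0.3] T [-0.05  0.04 -0.02] op0.0653 g0.0 [ 0.8   0.76 -1.01  1.95  0.83  0.91  0.25]
held t17.3 [ 0.5402 -0.0937  0.1166] F [-1.4 -0.6  5.9] T [-0.13  0.25 -0.02] op0.0336 g49.8 [ 0.8   0.76 -1.01  1.95  0.83  0.91  0.25]
up t18.2 [ 0.5394 -0.0939  0.2052] F [-0.6  1.6 -2.8] T [ 0.03  0.01 -0.03] op0.0335 g49.3 [ 0.89  0.66 -1.12  1.9   0.69  1.04  0.36]
over nut t20.1 [0.5685 0.2328 0.172 ] F [-0.  -1.7 -1.8] T [ 0.01  0.01 -0.02] op0.0335 g49.4 [ 0.23  0.78 -1.05  1.77  0.77  1.07 -0.07]
down True t20.6 [0.5682 0.2326 0.1529] F [-0.1 -1.4  7. ] T [-0.32  0.17  0.1 ] op0.0338 g50.2 [ 0.22  0.8  -1.03  1.78  0.8   1.05 -0.09]
mouth above washer by mm 12.649383954672855
```

Stopped 12.6 mm high. That could be the chamfer of the wrong one or a slight misalignment, so I'll wiggle briefly before rejecting it.

```bash
python3 - <<'E'
from h import *
z=.1529
for dx,dy,da in((0,0,6),(0,0,-6),(.0012,0,0),(-.0012,0,0),(0,.0012,0),(0,-.0012,0)):
    env.movel([NUT[0]+dx,NUT[1]+dy,z-.002],.03,rot=q(YN+np.radians(da)));s=st((dx,dy,da))
    if s["tcp_pos"][2]<z-.004:break
E
```

```text
(0, 0, 6) t20.9 [0.5684 0.2328 0.1528] F [-4.8 -4.4 16.9] T [-1.24  1.08  0.15] op0.0333 g50.8 [ 0.23  0.81 -1.05  1.78  0.81  1.06  0.01]
(0, 0, -6) t21.2 [0.5683 0.2327 0.1528] F [-4.2 -5.5 16.4] T [-1.22  1.1  -0.14] op0.0337 g52.0 [ 0.21  0.79 -1.01  1.78  0.78  1.03 -0.18]
(0.0012, 0, 0) t21.5 [0.5687 0.2329 0.1528] F [-7.1 -6.  19.5] T [-1.46  1.8   0.13] op0.0336 g51.1 [ 0.22  0.8  -1.04  1.77  0.8   1.05 -0.09]
(-0.0012, 0, 0) t21.7 [0.5681 0.2327 0.1529] F [-0.7 -4.  14.8] T [-1.09  0.43  0.19] op0.0335 g50.6 [ 0.22  0.8  -1.03  1.78  0.8   1.04 -0.09]
(0, 0.0012, 0) t22.0 [0.5684 0.2331 0.1528] F [-5.6 -6.8 19.1] T [-1.9   1.25  0.12] op0.0330 g51.0 [ 0.22  0.8  -1.03  1.77  0.8   1.05 -0.09]
(0, -0.0012, 0) t22.2 [0.5683 0.2325 0.1528] F [-3.2 -2.1 14.9] T [-0.6   0.93  0.06] op0.0334 g50.7 [ 0.22  0.8  -1.04  1.78  0.8   1.04 -0.09]
```

It doesn't fit: it stays solidly up everywhere. It goes back on peg 2, then I'll try the one from peg 3.

```bash
python3 - <<'E'
from h import *
c=(.5399,-.0936)
env.movel([*NUT,.206],.2)
env.reach([*c,.206],q(np.radians(141.)))
t=corr(c,.165,.2);st("over peg2")
print(env.movel([*t,.1135],.08,stop_force=10));s=st("down")
if s["tcp_pos"][2]<.121:
    env.grip(.065);st("open");env.movel([*c,.206],.25);st()
    trynut((.5197,-.1814),np.radians(153.5))
p,d=camera("side");cv2.imwrite("pics/s3.png",p)
cv2.imwrite("pics/v3.png",cv2.resize(p[150:370,220:420],(600,600*220//200)[:2] if 0 else (540,594),interpolation=cv2.INTER_CUBIC))
E
```

```text
over peg2 t24.4 [ 0.5407 -0.0931  0.1662] F [ 0.4 -0.5 -1.8] T [0.03 0.   0.03] op0.0340 g49.7 [ 0.85  0.7  -1.08  1.93  0.76  0.98  0.31]
True
down t25.0 [ 0.5383 -0.0943  0.116 ] F [ 0.6 -0.   1.9] T [-0.03 -0.08 -0.04] op0.0337 g49.6 [ 0.81  0.77 -1.01  1.95  0.83  0.92  0.25]
open t25.4 [ 0.5377 -0.0946  0.1162] F [-0.5 -0.5 -0.6] T [ 0.02 -0.04  0.04] op0.0648 g0.0 [ 0.81  0.77 -1.01  1.95  0.83  0.92  0.25]
 t25.9 [ 0.54   -0.0938  0.2066] F [-0.3 -0.4 -0.4] T [-0.01  0.03  0.01] op0.0649 g0.0 [ 0.89  0.66 -1.12  1.9   0.69  1.05  0.35]
at t27.4 [ 0.5203 -0.1813  0.1169] F [0.2 0.6 0.2] T [-0.03  0.03  0.01] op0.0647 g0.0 [ 0.99  0.8  -1.06  1.94  0.87  0.95  0.61]
held t27.8 [ 0.5199 -0.1815  0.1166] F [-1.3 -1.   5.4] T [-0.02  0.32  0.01] op0.0337 g49.1 [ 0.99  0.8  -1.06  1.94  0.87  0.95  0.61]
up t28.7 [ 0.5191 -0.1816  0.2052] F [ 0.2 -0.1 -3.2] T [0.07 0.01 0.01] op0.0337 g49.3 [ 1.07  0.69 -1.17  1.89  0.73  1.07  0.71]
over nut t30.8 [0.5685 0.2329 0.172 ] F [ 0.1 -0.7 -2.6] T [ 0.04  0.04 -0.02] op0.0335 g49.4 [ 0.23  0.78 -1.05  1.77  0.77  1.07 -0.07]
down True t31.6 [0.5674 0.2322 0.1406] F [-1.8 -1.2  5.3] T [-0.17  0.14 -0.03] op0.0339 g50.2 [ 0.21  0.81 -1.02  1.78  0.81  1.03 -0.1 ]
mouth above washer by mm 0.2821217071117543
```

View pics/v3.png

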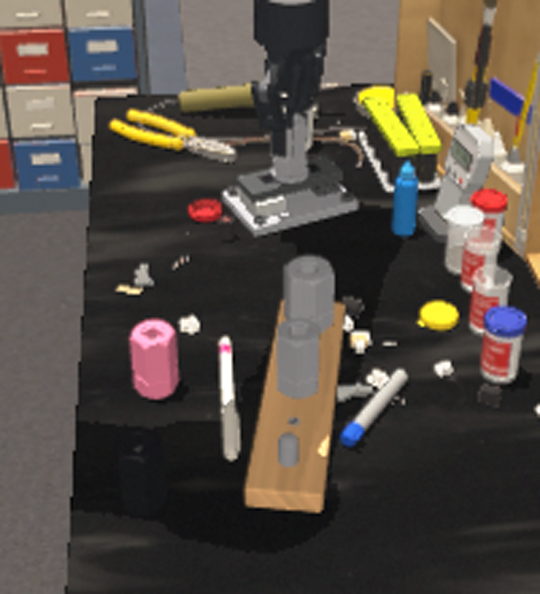

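It seated: the mouth is on the washer at about 0.3 mm, with the big socket and the rejected one upright on pegs 1 and 2 (crop (310,290) and (298,360)). Now I'll turn clockwise until the moment rises.

```bash
python3 - <<'E'
from h import *
env.grip(0,80);s=st("grip")
for k in range(1,25):
    a=.05*k;env.movel([*NUT,.1402],.03,rot=q(YN-a));env.dwell(.1);s=env.get_state()
    print("%.2f Tz %.2f t%.1f z%.4f"%(a,s["torque"][2],s["time"],s["tcp_pos"][2]),end=" | ")
    if abs(s["torque"][2])>1.2 or s["time"]>52:break
st("end")
E
```

```text
grip t31.8 [0.5675 0.2321 0.1407] F [-0.6 -0.8  6.8] T [-0.25  0.21  0.03] op0.0333 g78.0 [ 0.21  0.81 -1.02  1.78  0.81  1.03 -0.1 ]
0.05 Tz -0.07 t32.2 z0.1407 | 0.10 Tz -0.09 t32.5 z0.1407 | 0.15 Tz -0.10 t32.9 z0.1407 | 0.20 Tz 0.01 t33.2 z0.1407 | 0.25 Tz 0.01 t33.6 z0.1407 | 0.30 Tz -0.02 t33.9 z0.1406 | 0.35 Tz -0.02 t34.3 z0.1406 | 0.40 Tz -0.02 t34.6 z0.1407 | 0.45 Tz 0.00 t35.0 z0.1407 | 0.50 Tz -0.02 t35.3 z0.1407 | 0.55 Tz 0.01 t35.7 z0.1407 | 0.60 Tz -0.05 t36.0 z0.1407 | 0.65 Tz -0.07 t36.4 z0.1407 | 0.70 Tz -0.02 t36.7 z0.1407 | 0.75 Tz 0.01 t37.1 z0.1407 | 0.80 Tz 0.11 t37.4 z0.1407 | 0.85 Tz 0.12 t37.8 z0.1407 | 0.90 Tz 0.07 t38.1 z0.1406 | 0.95 Tz -0.17 t38.5 z0.1407 | 1.00 Tz -0.26 t38.8 z0.1407 | 1.05 Tz -0.14 t39.2 z0.1407 | 1.10 Tz -0.29 t39.5 z0.1407 | 1.15 Tz -0.11 t39.9 z0.1406 | 1.20 Tz -0.22 t40.2 z0.1407 | end t40.2 [0.5678 0.2325 0.1407] F [-3.6 -1.1  9.1] T [-0.32  0.6  -0.22] op0.0328 g80.6 [ 0.06  0.7  -0.77  1.79  0.61  0.91 -1.15]
```

```bash
python3 - <<'E'
from h import *
s=env.get_state();o=s["orientation"];R=Ro.from_quat([*o[1:],o[0]]).as_matrix()
print("yaw",np.degrees(np.arctan2(R[1,0],R[0,0])),"cmd",np.degrees(YN-1.2),"tilt",R[:,2])
p,d=camera("wrist");u,v=[int(a) for a in proj((.568,.2326,.09),"wrist")];print(u,v)
cv2.imwrite("pics/v4.png",cv2.resize(p[180:480,120:520],(800,600),interpolation=cv2.INTER_CUBIC))
E
```

```text
yaw 80.32827265632727 cmd 80.2450645843012 tilt [-5.83987634e-04 -8.14911361e-04 -9.99999497e-01]
320 331
```

View pics/v4.png

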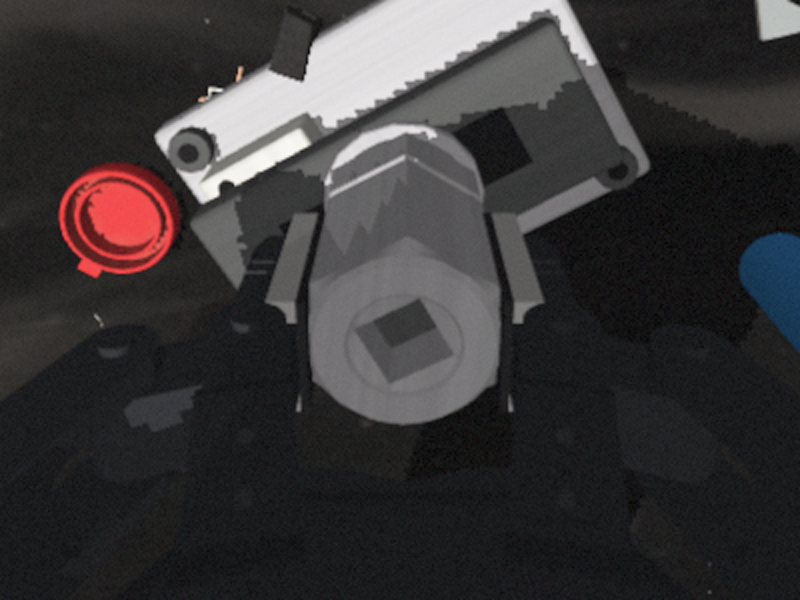

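The flats look to be still square between the pads, but no stop torque showed up. I'll check whether the gripper slipped round by comparing the drive square in the gripper frame before and now.

```bash
python3 - <<'E'
from h import *
C=cal("wrist");p,d=camera("wrist");Pn=cloud(d,"wrist",C);cv2.imwrite("pics/w5.png",p);np.save("w5.npy",Pn)
s=env.get_state();o=s["orientation"];R=Ro.from_quat([*o[1:],o[0]]).as_matrix();yn=np.arctan2(R[1,0],R[0,0])
def rect(img,P,c,zt,yaw):
    m=(np.hypot(P[...,0]-c[0],P[...,1]-c[1])<.03)&(abs(P[...,2]-zt)<.003)
    v,u=np.nonzero(m);W=P[m][:,:2]-c;a=-yaw
    L=np.c_[W[:,0]*np.cos(a)-W[:,1]*np.sin(a),W[:,0]*np.sin(a)+W[:,1]*np.cos(a)]
    H,_=cv2.findHomography(np.c_[u,v].astype(np.float32),(L[:,::-1]*np.array([-1,-1])*8000+200).astype(np.float32))
    return cv2.warpPerspective(img,H,(400,400),flags=cv2.INTER_CUBIC)
A=rect(cv2.imread("pics/wrail.png"),np.load("wrail.npy"),np.array([.5197,-.1814]),.0792,np.radians(153.5))
B=rect(p,Pn,NUT,.1035,yn)
cv2.imwrite("pics/v5.png",np.hstack([A,B]))
Pn[Pn[...,2]>.2]=0
hexfit(Pn,NUT,.024,.1035,.034);print("expected ang",np.degrees(yn+np.pi/2)%60)
E
```

```text
n 6943 z0.1033 ang55.0 c [0.5687 0.2341] w [0.0332 0.0361 0.0392]
expected ang 50.32463058634545
```

View pics/v5.png

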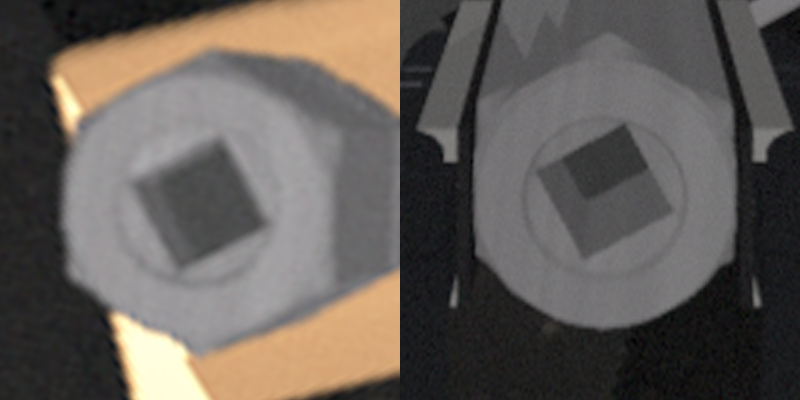

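The drive square sits at the same angle in the gripper frame before and now (≈28°), so the socket turned with the gripper and did not slip. I'll continue clockwise in fine steps with the joint-7 torque logged, to confirm the stop.

```bash
python3 - <<'E'
from h import *
env.grip(0,110)
for k in range(0,12):
    a=1.2+.04*k;env.movel([*NUT,.1402],.03,rot=q(YN-a));s=env.get_state();o=s["orientation"];R=Ro.from_quat([*o[1:],o[0]]).as_matrix()
    yw=np.arctan2(R[1,0],R[0,0]);print("a%.2f act%.3f Tz%.2f j7 %.2f F%s op%.4f t%.1f"%(a,YN-yw,s["torque"][2],s["joint_torque"][6],np.round(s["force"],1),s["opening"],s["time"]))
    if abs(s["joint_torque"][6])>2 or s["time"]>48:break
E
```

```text
a1.20 act1.198 Tz-0.14 j7 0.18 F[-2.9 -1.3  9.6] op0.0328 t40.8
a1.24 act1.238 Tz-0.09 j7 -0.01 F[-3.4 -2.2  8.9] op0.0327 t41.0
a1.28 act1.278 Tz-0.20 j7 0.10 F[-4.6 -2.8 10.1] op0.0329 t41.3
a1.32 act1.318 Tz-0.12 j7 0.07 F[-3.3 -2.5  9.1] op0.0331 t41.5
a1.36 act1.358 Tz-0.07 j7 0.03 F[-3.6 -2.2  9.4] op0.0328 t41.8
a1.40 act1.398 Tz-0.11 j7 0.02 F[-3.5 -1.8  8.6] op0.0325 t42.0
a1.44 act1.438 Tz-0.14 j7 0.02 F[-2.5  0.   8.4] op0.0329 t42.3
a1.48 act1.478 Tz-0.07 j7 0.02 F[-2.8 -1.1  7.3] op0.0328 t42.5
a1.52 act1.518 Tz-0.14 j7 0.03 F[-0.4  0.1  6.2] op0.0329 t42.8
a1.56 act1.558 Tz-0.09 j7 0.01 F[-1.3 -1.2  7.4] op0.0327 t43.0
a1.60 act1.598 Tz-0.11 j7 -0.00 F[-1.2 -0.6  8.1] op0.0330 t43.3
a1.64 act1.638 Tz-0.05 j7 0.00 F[-1.6 -2.7  8.4] op0.0328 t43.5
```

The socket turned 1.64 rad without finding a stop, which isn't plausible. I'll lift it off and look at the nut's angle itself.

```bash
python3 - <<'E'
from h import *
y=YN-1.64
env.movel([*NUT,.202],.2);st("lift")
t=NUT-.060*np.array([np.cos(y),np.sin(y)])
env.movel([*t,.202],.2);env.dwell(.15);st("view")
C=cal("wrist");p,d=camera("wrist");P=cloud(d,"wrist",C);np.save("w6.npy",P);cv2.imwrite("pics/w6.png",p)
P[P[...,2]>.075]=0
for zt,tl in((.0575,.002),(.056,.0045)):hexfit(P,NUT,.02,zt,.024,tl)
# rectified at nut-top plane to world axes (up=+x,right=-y)
m=(np.hypot(P[...,0]-NUT[0],P[...,1]-NUT[1])<.02)&(abs(P[...,2]-.0575)<.003);v,u=np.nonzero(m);W=P[m][:,:2]-NUT
H,_=cv2.findHomography(np.c_[u,v].astype(np.float32),(W[:,::-1]*-8000+200).astype(np.float32))
A=cv2.warpPerspective(p,H,(400,400),flags=cv2.INTER_CUBIC)
u,v=[int(a) for a in proj((*NUT,.058),"wrist")];print(u,v)
cv2.imwrite("pics/v6.png",np.hstack([A,cv2.resize(p[40:440,120:520],(400,400))]))
E
```

```text
lift t44.0 [0.5678 0.232  0.2012] F [-0.3 -0.9 -3.1] T [-0.02 -0.03 -0.03] op0.0329 g109.5 [ 0.03  0.59 -0.72  1.76  0.47  0.97 -1.48]
view t44.6 [0.5337 0.1841 0.2014] F [-0.5  0.1 -3.1] T [0.06 0.   0.01] op0.0332 g109.5 [ 0.13  0.52 -0.74  1.88  0.44  0.91 -1.43]
n 753 z0.0581 ang27.5 c [0.568  0.2325] w [0.023  0.023  0.0232]
n 864 z0.0580 ang29.0 c [0.5681 0.2325] w [0.0234 0.0235 0.0236]
321 152
```

View pics/v6.png

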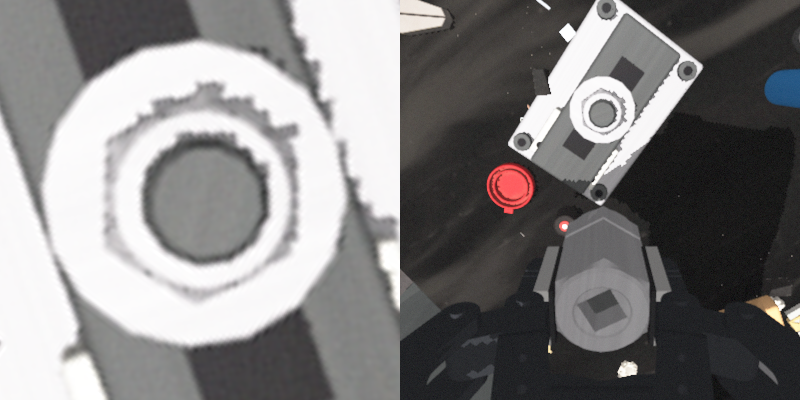

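The nut now reads 28–29° against about −1° at first. That is 30° (0.52 rad) clockwise, inside the expected 0.4–0.7. To prove that it is at its stop, I'll reseat aligned, turn a little more and remeasure.

```bash
python3 - <<'E'
from h import *
y0=np.radians(59.)
env.movel([*NUT,.19],.2,rot=q(y0));t=corr(NUT,.175);s=st("over")
hit=env.movel([*t,.1395],.05,stop_force=8);st("down %s"%hit)
for k in range(1,7):
    a=.08*k;env.movel([*NUT,.1405],.03,rot=q(y0-a));L=[]
    for i in range(3):
        s=env.get_state();L.append((s["torque"][2],s["joint_torque"][6]));env.dwell(.02)
    print("a%.2f"%a,np.mean(L,0).round(2),np.round(s["force"],1),s["tcp_pos"].round(4) if hasattr(s["tcp_pos"],"round") else s["tcp_pos"],"t%.1f"%s["time"])
y=y0-.48
env.movel([*NUT,.202],.25)
t=NUT-.060*np.array([np.cos(y),np.sin(y)]);env.movel([*t,.202],.25);env.dwell(.1);st("view")
C=cal("wrist");p,d=camera("wrist");P=cloud(d,"wrist",C);cv2.imwrite("pics/w7.png",p);np.save("w7.npy",P)
P[P[...,2]>.075]=0
for zt,tl in((.0575,.002),(.056,.0045)):hexfit(P,NUT,.02,zt,.024,tl)
E
```

```text
over t45.6 [0.5683 0.2324 0.1756] F [ 0.   0.4 -3.2] T [0.01 0.03 0.  ] op0.0333 g109.6 [ 0.03  0.63 -0.72  1.78  0.5   0.93 -1.44]
down True t46.2 [0.5674 0.2324 0.1407] F [-1.1 -2.   5.4] T [-0.15  0.09  0.01] op0.0332 g110.6 [ 0.01  0.67 -0.69  1.8   0.54  0.87 -1.47]
a0.08 [-0.06 -0.08] [-1.8 -2.1  4.1] [0.568  0.2328 0.1408] t46.5
a0.16 [-0.07 -0.02] [-3.6 -2.1  7.2] [0.5676 0.2326 0.1408] t46.8
a0.24 [-0.04 -0.04] [-4.5 -2.4  7.3] [0.5675 0.2326 0.1408] t47.1
a0.32 [-0.08 -0.02] [-5.2 -2.5  7.6] [0.5675 0.2327 0.1407] t47.4
a0.40 [-0.15  0.06] [-4.7 -1.1  7.2] [0.5675 0.2327 0.1408] t47.7
a0.48 [-0.21  0.11] [-5.  -1.4  7.7] [0.5674 0.2327 0.1408] t48.0
view t48.9 [0.5172 0.2013 0.2013] F [-0.1 -0.4 -3. ] T [-0.01 -0.02  0.03] op0.0328 g116.7 [ 0.02  0.48 -0.64  1.9   0.37  0.88 -1.83]
n 749 z0.0580 ang31.0 c [0.568  0.2325] w [0.0228 0.023  0.023 ]
n 852 z0.0580 ang32.0 c [0.5681 0.2325] w [0.0236 0.0234 0.0233]
```

```bash
python3 - <<'E'
from h import *
def sq(f,c,zt,yaw):
    P=np.load(f);im=cv2.imread("pics/"+f.replace("npy","png"));r=np.hypot(P[...,0]-c[0],P[...,1]-c[1])
    T=P[(r<.016)&(abs(P[...,2]-zt)<.0025)];z=np.median(T[:,2])
    m=(r<.016)&(P[...,2]<z-.003)&(P[...,2]>z-.03)
    # rim of the recess: pixels on top plane adjacent to recess
    rim=cv2.dilate(m.astype(np.uint8),np.ones((3,3)))>0
    Q=P[rim&(abs(P[...,2]-z)<.0025)&(r<.013)][:,:2]
    R=cv2.minAreaRect(Q.astype(np.float32));
    print(f,len(T),"z%.4f"%z,len(Q),np.round(R[0],4),np.round(R[1],4),"sq-yaw mod90 %.1f"%((R[2]-np.degrees(yaw))%90))
Y=np.degrees(YN)
y6=YN-1.64;y7=np.radians(59)-.48
sq("wrail.npy",(.5197,-.1814),.0792,np.radians(153.5))
sq("w5.npy",NUT,.1035,YN-1.2)
sq("w6.npy",(.5337,.1841),.1653,y6)
sq("w7.npy",(.5172,.2013),.1653,y7)
E
```

```text
wrail.npy 1049 z0.0794 66 [ 0.5196 -0.1814] [0.0142 0.0144] sq-yaw mod90 26.5
w5.npy 4598 z0.1033 157 [0.5685 0.2328] [0.0141 0.0144] sq-yaw mod90 28.0
w6.npy 4110 z0.1640 145 [0.5349 0.1847] [0.0144 0.014 ] sq-yaw mod90 26.8
w7.npy 3885 z0.1639 157 [0.5185 0.2014] [0.0145 0.0141] sq-yaw mod90 27.2
```

The socket stayed rigid in the grip throughout. After a further 27° of clockwise turning, the nut still sits at the same angle (within about 2°), so it is at its stop and yields only elastically past it. I'll reseat aligned, press lightly clockwise against the stop, check, and hand in.

```bash
python3 - <<'E'
from h import *
y0=np.radians(60.)
env.movel([*NUT,.195],.2,rot=q(y0));t=corr(NUT,.175);st("over")
hit=env.movel([*t,.1395],.05,stop_force=8);s=st("down %s"%hit)
if s["tcp_pos"][2]<.143:
    for a in(.08,.16,.24):env.movel([*NUT,.1405],.03,rot=q(y0-a));env.dwell(.1);s=st("a%.2f"%a)
    C=cal("wrist");p,d=camera("wrist");P=cloud(d,"wrist",C);cv2.imwrite("pics/w8.png",p)
    Q=P[(np.hypot(P[...,0]-NUT[0],P[...,1]-NUT[1])<.014)&(abs(P[...,2]-.1035)<.003)];print("top z",len(Q),np.median(Q[:,2]))
    p,d=camera("top");P=cloud(d,"top")
    for c in((.559,-.006),(.5395,-.0925)):
        Q=P[(np.hypot(P[...,0]-c[0],P[...,1]-c[1])<.03)&(P[...,2]>.072)&(P[...,2]<.1)];print(len(Q),Q.mean(0).round(4))
E
```

```text
over t50.1 [0.5683 0.2328 0.1758] F [ 0.7 -0.4 -2.9] T [ 0.01 -0.07  0.02] op0.0327 g116.7 [ 0.03  0.63 -0.71  1.78  0.5   0.93 -1.42]
down True t50.7 [0.5674 0.2321 0.1408] F [-0.9 -0.8  5.7] T [-0.13  0.09 -0.03] op0.0332 g117.7 [ 0.01  0.67 -0.69  1.8   0.54  0.87 -1.45]
a0.08 t51.1 [0.568  0.2327 0.1408] F [-2.5 -2.5  5.8] T [-0.38  0.55 -0.08] op0.0324 g117.7 [-0.01  0.66 -0.67  1.8   0.53  0.87 -1.52]
a0.16 t51.4 [0.5677 0.2327 0.1408] F [-2.6 -1.9  6.9] T [-0.52  0.84 -0.09] op0.0329 g117.9 [-0.02  0.66 -0.65  1.8   0.51  0.86 -1.59]
a0.24 t51.8 [0.5675 0.2327 0.1408] F [-4.3 -2.8  7.6] T [-0.43  0.96 -0.06] op0.0325 g118.0 [-0.03  0.65 -0.63  1.8   0.5   0.85 -1.66]
top z 3306 0.1031716142630785
160 [ 0.5576 -0.0052  0.0794]
115 [ 0.5372 -0.093   0.0796]
```

```bash
python3 - <<'E'
from h import *
print(job.job_done());st()
E
```

```text
the job is handed in; nothing more can be done
None
the job is handed in; nothing more can be done
```

The job is handed in, with no verdict shown: the big socket is on peg 1, the one that didn't fit is back on peg 2, and the peg 3 socket is seated and still gripped on the nut; I judge the nut tight from its angle alone (about 30° clockwise, unchanged by further turning), since no clear stop torque ever showed.

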